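# Open the sliding-lid specimen box and put the round pot on the microscope's light disc

### The arm

A 6-joint arm with a two-finger parallel gripper is mounted at the origin on the work surface. World frame = base frame: x ahead of the robot, y to its left, z up, the work surface at z = 0. Lengths are in m, angles in rad, forces in N, time in s.
With the tool pointing down it reaches from about 0.275 to 0.725 m from the base axis. Payload 15.9 kg.
Tool frame: the origin (TCP) lies midway between the tips of the shut fingers; the grasp point (between the pads) lies 19 mm behind it (bot.tcp_to_grasp is the distance from the TCP to the grasp point, in m); z points along the fingers, x is the direction in which the jaws open and shut, and the axes are right-handed (so a half turn about z gives the same grasp; the last joint's range is limited). The gripper opens to 85 mm and grips with 20 to 120 N. Pads are 22 mm wide; open, the fingers measure 114 mm over their backs; the gripper's body (76 mm by 85 mm) begins 54 mm behind the grasp point. The pads swing forward as they close: fully open they stand 13 mm farther back than shut.
Start: joints at [1.303, 0.213, -0.034, 1.323, 0, 1.571], TCP at [0.132, 0.482, 0.231] pointing down, gripper open.
Joint ranges: [-2.98, 2.98], [-0.74, 1.72], [-1.14, 1.35], [-2.1, 2.04], [-1.57, 1.44], [-3.14, 3.14]. Speed limits (rad/s): [1.89, 1.89, 2.39, 2.57, 3.14, 3.14].

### API

Orientations are given as a unit quaternion [w, x, y, z].
In Python, from workcell import bot gives the robot as it stands. Calls block until the motion is done:
- bot.goto(position, orientation): joint-space move of the TCP to a pose.
- bot.servo_line(position, orientation=None, velocity=0.15, stop_force=None): straight line of the TCP; orientation=None keeps the orientation; velocity is the mean speed in m/s. With stop_force (N) it stops when the force on the tool has changed by that much, and returns True; else False.
- bot.move_joints(angles): joint-space move.
- bot.release() and bot.close_gripper(grip_force=None): open the fingers fully, or close them until they stop; grip_force is the grip in N (None keeps the last).
- bot.dwell(seconds).
- bot.solve_ik(position, orientation): joint angles nearest the present ones, or None.
- bot.get_obs(): the state.
- bot.camera(name): name is "side" or "top"; returns the picture (400x640x3 uint8, red, green, blue); there is no depth.
- bot.get_calibration(name): a dict with "mtx" (3x3 intrinsics, pixels), "R" (3x3) and "t" (3): a world point X has camera coordinates R X + t. Camera axes: x right, y down, z forward; pixel columns grow to the right and rows downward; lengths in m; the calibration is good to about 2 mm. A picture is of the moment at which its call begins. get_calibration takes no time and is no camera call.
A pose or a line that the arm cannot do raises bot.MotionError and nothing moves.
- bot.job_done(): hands the job in, once; it reports no verdict.
The state is a dict: "clock": time; "joint_positions": joint angles; "dq": joint speeds; "tau": joint torques, N m; "tcp_pos": TCP position; "tcp_rot": TCP orientation; "ft_force": force on the tool from outside, world axes, zero at the start; "ft_torque": the same for the moment, N m; "gripper_width": finger opening in m.
Only numpy, scipy, OpenCV 4.12 (cv2) and the standard library are available. Lean on these libraries where they do the work, as an engineer would, in place of code of your own. Each camera call takes 0.05 s, during which the arm holds its last target.

### The job

Open the wooden specimen box: lift the lid by its handle until its end clears the lip, slide it out of its grooves without forcing it, and lay it handle up in the middle of the dark mat. Then take the round specimen pot out of the box and set it upright in the middle of the microscope's white light disc, leaving the square pot in the box and the other things on the bench where they are. Set things down, do not drop them.

Things in the scene. Friction and masses are not known exactly. Their poses are not given: they have to be found in the camera images.
- box: Wooden specimen box fixed to the bench, 176 (its x) x 112 (y) x 59 mm high; origin: centre of its underside. The lid leaves at its -x (lip) end, which points to the robot's right. Floor 4 mm thick, end walls 6 mm; inside 164 x 88 mm. A low divider (3 mm thick, along x at y = 0, top 19 mm up) makes two lanes, centred at y = -22 and +22 mm.
- box_lip (a point): Middle of the lip's top edge, at (-85, 0, 46) mm in the box's frame. The -x end wall rises as a lip 6 mm above the ledges on which the lid rests; its inner face is at x = -82 mm. To open: raise the lid (level, or its lip end) by more than 6 and less than 10 mm, then slide it along -x. Nothing springs or latches.
- box_groove (a point): Box centre at the height of the ledges, (0, 0, 40) mm in its frame. The lid rests on ledges along both long sides. Over its long edges run rails, underside 55 mm and top 59 mm up, 84 mm apart, from the +x end to x = -50 mm; so the lid has 10 mm of play upwards. The last 38 mm at the lip end have no rails: after 135 mm of sliding the lid can be lifted off.
- lid: Loose plywood lid, 158 long (x) x 97 wide (y) x 5 mm thick, about 110 g, axes as the box's when shut; origin: centre of its underside. Upright wooden bar handle on top, 14 mm thick in x, 40 mm long in y, rising 26 mm above the lid's top (31 mm above its underside), centred at x = -50 mm, near the lip end. Starts shut, with 3 mm of play at each end.
- lid_handle (a point): Middle of the handle's top face, at (-50, 0, 31) mm in the lid's frame.
- lid_lip_edge (a point): Middle of the lower edge of the lid's lip end, at (-79, 0, 0) mm in the lid's frame.
- round_pot: Round closed specimen pot, white with a grey cap, 35 mm in diameter, 30 mm high, about 40 g; origin: centre of its underside. Loose in one of the box's two lanes, standing on the floor.
- square_pot: Square closed pot, white with a grey cap, 34 x 34 x 30 mm; origin: centre of its underside. Stands in the other lane; stays in the box.
- mat: Dark rubber mat fixed to the bench at the robot's right, 220 (x) x 180 (y) x 3 mm thick; origin: centre of its underside, top at 3 mm.
- scope: Microscope stand fixed to the bench at the robot's left; origin on the bench under the centre of the light disc. Base plate 22 mm high, from x -70 to 130 and y -75 to 105 mm. A 22 mm column, 257 mm high, stands at (105, 80) mm with a boom and head turned away towards +x +y, so the space over the disc is free.
- light_disc (a point): Centre of the top face of the white light disc, 90 mm in diameter, 25 mm above the bench.
- bottle_a: Bystander: white bottle, blue cap, 40 mm across, 85 mm high, behind the box; origin: centre of its underside. Leave it alone.
- bottle_b: Bystander: amber bottle, blue cap, 32 mm across, 65 mm high, behind the box; origin: centre of its underside. Leave it alone.
- petri: Bystander: flat round dish, 64 mm across, 17 mm high, near the robot; origin: centre of its underside. Leave it alone.
- mouse: Bystander: black computer mouse, 105 x 60 x 32 mm, behind the box; origin: centre of its underside. Leave it alone.
- forceps: Bystander: steel forceps, 125 mm long, 8 mm high, near the robot; origin: centre of its underside. Leave it alone.
- loupe: Bystander: black hand lens, 105 mm long, 6 mm high, beyond the mat; origin: centre of its underside. Leave it alone.
- jar: Bystander: small glass jar, white cap, 56 mm across, 60 mm high, beyond the microscope; origin: centre of its underside. Leave it alone.
Mind the look-alikes: they are no part of the job. What is meant by the lid is not yellow, and is the larger of those in its own colour. Several things look just like the box: the one meant starts nearest to the robot's base.

How it is judged:
On the way, in this order (a step that is already met when the one before it is completed fails the run):
1. the lid's lip end is raised above the lip while the lid is still in its grooves (z of lid_lip_edge in the frame of box above 0.0455 m and x of lid in the frame of box above -0.05 m and z of lid in the frame of box below 0.053 m), for 0.05 s.
2. the lid has been slid out past the lip end (x of lid in the frame of box below -0.125 m), for 0.05 s.
3. the lid lies flat, handle up, in the middle of the mat, let go (horizontal distance between lid and mat below 0.06 m and height (world z) of lid below 0.008 m and angle between lid's own z axis and vertical below 0.06 rad and height (world z) of lid_handle above 0.025 m and linear speed of lid below 0.02 m/s and contact force between lid and the fingers below 0.05 N), for 0.2 s.
4. the round pot stands on the light disc (horizontal distance between round_pot and light_disc below 0.015 m and z of round_pot in the frame of light_disc between -0.003 and 0.003 m and angle between round_pot's own z axis and vertical below 0.06 rad), for 0.2 s.
At the end, for the whole second after the job is handed in: The lid lies flat (within 0.06 rad) and handle up on the mat, its centre within 60 mm of the mat's centre; the round pot stands upright on the light disc, within 15 mm of its centre; the square pot is still inside the box; lid and pot are released and at rest (all of step 3 and all of step 4 and linear speed of round_pot below 0.02 m/s and contact force between round_pot and the fingers below 0.05 N and x of square_pot in the frame of box between -0.08 and 0.08 m and y of square_pot in the frame of box between -0.044 and 0.044 m and z of square_pot in the frame of box between -0.001 and 0.012 m); the robot touches nothing.
It fails at once if the lid is forced: once raised, it is pressed against the box with more than 40 N (contact force between lid and box above 40 N and z of lid_lip_edge in the frame of box above 0.043 m).
It fails at once if the lid is dropped (falls freely faster than 0.6 m/s, some 20 mm) (contact force between lid and the fingers below 0.05 N and linear speed of lid above 0.6 m/s).
It fails at once if the round pot is dropped (falls freely faster than 0.6 m/s) (contact force between round_pot and the fingers below 0.05 N and linear speed of round_pot above 0.6 m/s).
It fails at once if one of the other things on the bench is moved by more than 40 mm (distance of any of bottle_a, bottle_b, petri, mouse, forceps, loupe, jar from where it was at the start of the episode above 0.04 m).
It also fails if it takes over 59 s, if anything falls off the work surface, if the arm or the gripper's body presses on something with over 40 N, if the wrist force passes 120 N, or if a joint passes its speed limit or range.

## Working session

There is one attempt and no reset: what is moved stays moved. The work goes in short steps, each a Python script; the robot and the scene stay as the last script left them, time stands still between calls to the robot, and variables do not carry over. Pictures are saved under pics/ and viewed, and the job is handed in when it is done.

```bash
ls; mkdir -p pics; python3 - <<'E'
from workcell import bot
import cv2
for n in("side","top"):
    im=bot.camera(n); cv2.imwrite(f"pics/{n}0.png",im[:,:,::-1])
    c=bot.get_calibration(n); print(n,c)
o=bot.get_obs();print(o["clock"],o["tcp_pos"],o["tcp_rot"],o["gripper_width"],bot.tcp_to_grasp)
E
```

```text
pics
side {'mtx': array([[493.89230891,   0.        , 322.67935188],
       [  0.        , 493.89230891, 199.68468004],
       [  0.        ,   0.        ,   1.        ]]), 'R': array([[ 0.88291078, -0.4693347 ,  0.01391055],
       [-0.24128034, -0.47891251, -0.84405367],
       [ 0.40280561,  0.74186774, -0.53607825]]), 't': array([-0.41666836,  0.21657003,  1.21131655])}
top {'mtx': array([[362.35061399,   0.        , 324.60089802],
       [  0.        , 362.35061399, 197.56608181],
       [  0.        ,   0.        ,   1.        ]]), 'R': array([[-0.02934253, -0.99948615, -0.01290133],
       [-0.99044028,  0.03081252, -0.13445682],
       [ 0.13478525,  0.00883269, -0.99083547]]), 't': array([0.10397322, 0.54751895, 1.28018023])}
0.1 [0.13224954 0.48188292 0.23087341] [ 3.12515240e-04  7.95187928e-01  6.06362859e-01 -3.79903553e-04] 0.0854420775721099 0.0187
```

View pics/side0.png

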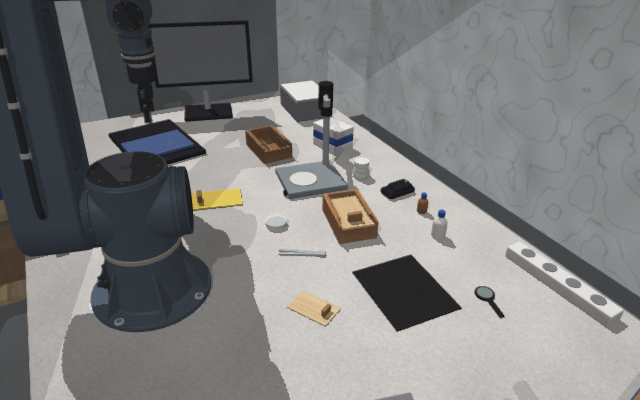

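View pics/top0.png

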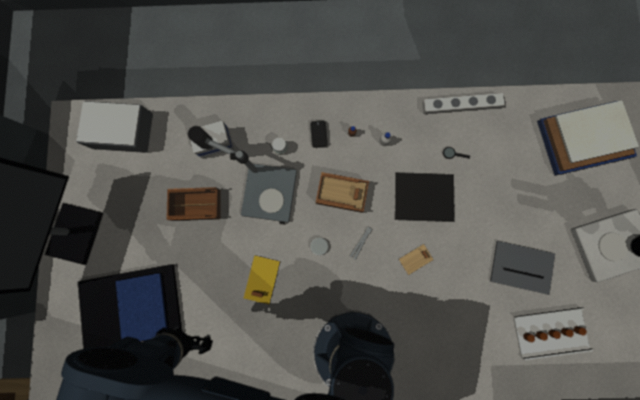

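The top view shows the closed box at (342,193), the mat at (425,197), the light disc at (271,201), and a small decoy lid at (416,260). A yellow lid at (262,280) and an open look-alike box at (193,204) are also there. I'll zoom in.

```bash
python3 - <<'E'
import cv2
t=cv2.imread("pics/top0.png");s=cv2.imread("pics/side0.png")
a=cv2.resize(t[160:225,305:385],None,fx=10,fy=10,interpolation=cv2.INTER_CUBIC)[:600]
cv2.imwrite("pics/tz.png",cv2.convertScaleAbs(a,alpha=1.5))
a=cv2.resize(s[180:250,310:390],None,fx=8,fy=8,interpolation=cv2.INTER_CUBIC)
cv2.imwrite("pics/sz.png",a)
a=cv2.resize(t[155:230,235:305],None,fx=8,fy=8,interpolation=cv2.INTER_CUBIC)
cv2.imwrite("pics/tz2.png",cv2.convertScaleAbs(a,alpha=1.5))
E
```

```text
(no output)
```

View pics/tz.png

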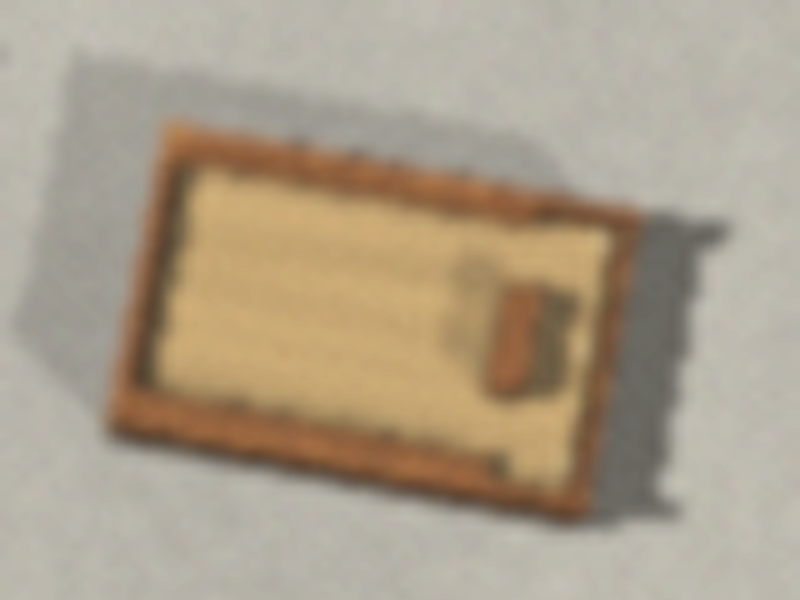

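View pics/sz.png

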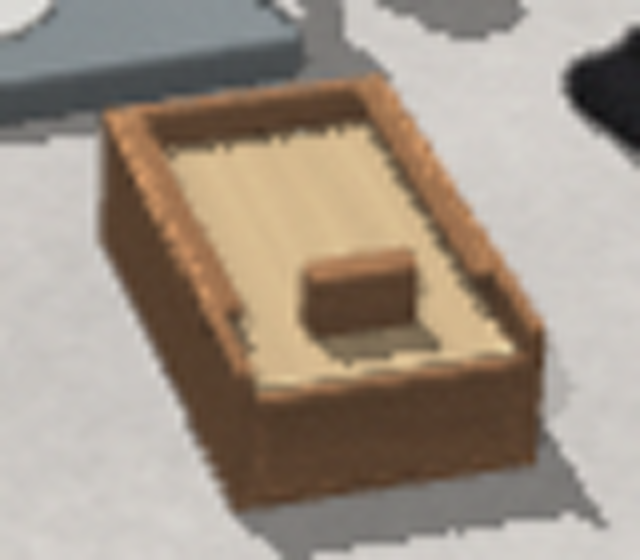

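View pics/tz2.png

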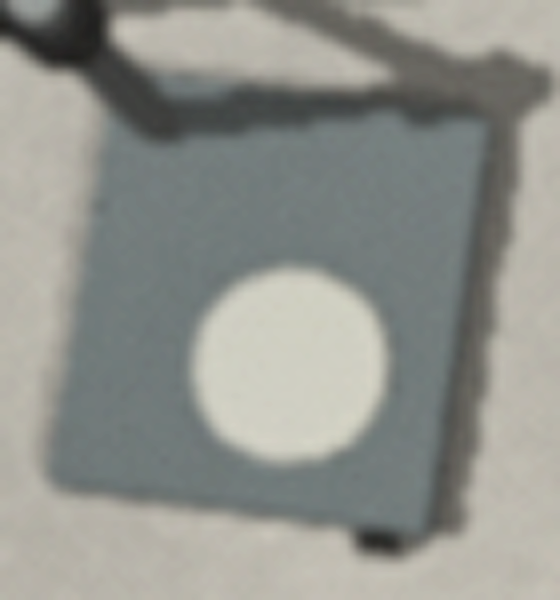

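The crops show the handle top face at about crop (516,340) in the top view and (360,266) in the side view, with the box corners clear in both. I'll triangulate and fit the box pose.

```bash
cat > h.py <<'E'
import numpy as np, cv2
from scipy.optimize import least_squares
from workcell import bot
C={n:bot.get_calibration(n) for n in("side","top")}
def proj(n,X):
    c=C[n];p=c["mtx"]@(c["R"]@np.asarray(X,float)+c["t"]);return p[:2]/p[2]
def un(n,p,f=1,off=(0,0)):
    return (np.array(p,float)+.5)/f-.5+np.array(off)
def tri(a,b):
    P={n:C[n]["mtx"]@np.c_[C[n]["R"],C[n]["t"]] for n in C}
    X=cv2.triangulatePoints(P["top"],P["side"],np.array(a,float).reshape(2,1),np.array(b,float).reshape(2,1)).ravel()
    return X[:3]/X[3]
def plane(n,p,z):
    c=C[n];d=c["R"].T@np.linalg.inv(c["mtx"])@np.array([p[0],p[1],1]);o=-c["R"].T@c["t"]
    return o+d*(z-o[2])/d[2]
def rz(a): return np.array([[np.cos(a),-np.sin(a),0],[np.sin(a),np.cos(a),0],[0,0,1]])
E
python3 - <<'E'
from h import *
T=lambda p:un("top",p,10,(305,160)); S=lambda p:un("side",p,8,(310,180))
print("handle",tri(T((516,340)),S((360,266))))
F=[("top",T((167,125)),(88,-56,59)),("top",T((112,425)),(88,56,59)),
("side",S((105,110)),(88,56,59)),("side",S((380,78)),(88,-56,59)),
("side",S((240,508)),(-88,56,0)),("side",S((535,462)),(-88,-56,0))]
print("corners",tri(F[0][1],F[3][1]),tri(F[1][1],F[2][1]))
def f(q): return np.concatenate([proj(n,np.array(q[:3])+rz(q[3])@(np.array(X)/1000))-p for n,p,X in F])
r=least_squares(f,[.45,.05,0,1.6]);print(r.x,r.fun.round(2))
q=r.x
for n,k in (("top",10),("side",8)):
  o=(305,160) if n=="top" else (310,180)
  for X in [(-50,0,71),(-88,56,46),(-88,-56,46),(88,-56,59),(-57,20,71),(-43,-20,71)]:
    print(n,X,((proj(n,q[:3]+rz(q[3])@(np.array(X)/1000))-o)*k).round(0))
# disc
im=cv2.imread("pics/top0.png")
for n,win in (("top",(250,180,295,222)),("side",(285,165,322,190))):
  im=cv2.imread(f"pics/{n}0.png");x0,y0,x1,y1=win;w=im[y0:y1,x0:x1]
  m=(w.min(2)>(135 if n=="top" else 200)).astype(np.uint8)
  k,l,st,ce=cv2.connectedComponentsWithStats(m);i=1+st[1:,4].argmax();c=ce[i]+[x0,y0];print(n,c,st[i])
  print(plane(n,c,.025))
  if n=="top": tc=c
print("disc tri",tri(tc,c))
# mat
for n,win in (("top",(385,165,465,228)),("side",(345,250,465,330))):
  im=cv2.imread(f"pics/{n}0.png");x0,y0,x1,y1=win;w=im[y0:y1,x0:x1]
  m=(w.max(2)<50).astype(np.uint8)
  k,l,st,ce=cv2.connectedComponentsWithStats(m);i=1+st[1:,4].argmax()
  pts=np.argwhere(l==i)[:,::-1].astype(np.float32)
  W=np.array([plane(n,p+[x0,y0],.003)[:2] for p in pts],np.float32)
  print(n,st[i],cv2.minAreaRect(W))
E
```

```text
handle [ 0.55775149 -0.0256596   0.06817673]
corners [0.64153152 0.09659041 0.05599083] [0.53340742 0.11875559 0.05930668]
[ 5.69116304e-01  2.19787590e-02 -3.12583283e-04  1.36158641e+00] [ 0.03 -0.34 -0.12 -0.06 -0.6   0.11  0.24 -0.78 -0.35  0.63  0.45  0.13]
top (-50, 0, 71) [516. 330.]
top (-88, 56, 46) [589. 511.]
top (-88, -56, 46) [640. 208.]
top (88, -56, 59) [163. 117.]
top (-57, 20, 71) [526. 388.]
top (-43, -20, 71) [506. 272.]
side (-50, 0, 71) [360. 258.]
side (-88, 56, 46) [238. 402.]
side (-88, -56, 46) [545. 353.]
side (88, -56, 59) [378.  68.]
side (-57, 20, 71) [312. 277.]
side (-43, -20, 71) [407. 239.]Traceback (most recent call last):
  File "<stdin>", line 20, in <module>
ValueError: attempt to get argmax of an empty sequence
```

Handle at (0.558, -0.026, 0.068..0.071), as the text predicts (71 mm), and the box fit residuals are under 0.8 px. The disc threshold failed, so I'll fix it.

```bash
python3 - <<'E'
from h import *
for n,win in (("top",(252,182,292,222)),("side",(282,166,322,190))):
  im=cv2.imread(f"pics/{n}0.png");x0,y0,x1,y1=win;w=im[y0:y1,x0:x1]
  th,m=cv2.threshold(w.min(2),0,1,cv2.THRESH_BINARY+cv2.THRESH_OTSU)
  k,l,st,ce=cv2.connectedComponentsWithStats(m);print(th,st.tolist(),ce.round(1).tolist())
  d=[i for i in range(1,k) if 200<st[i,4]<700 and st[i,0]>0];i=d[0];c=ce[i]+[x0,y0]
  print(n,c,plane(n,c,.025))
  if n=="top": tc=c
print("disc tri",tri(tc,c))
for n,win in (("top",(385,165,465,228)),("side",(345,250,465,330))):
  im=cv2.imread(f"pics/{n}0.png");x0,y0,x1,y1=win;w=im[y0:y1,x0:x1]
  th,m=cv2.threshold(w.max(2),0,1,cv2.THRESH_BINARY_INV+cv2.THRESH_OTSU)
  k,l,st,ce=cv2.connectedComponentsWithStats(m);i=1+st[1:,4].argmax()
  pts=np.argwhere(l==i)[:,::-1].astype(np.float32)
  W=np.array([plane(n,p+[x0,y0],.003)[:2] for p in pts],np.float32)
  print(n,st[i],cv2.minAreaRect(W))
E
```

```text
100.0 [[0, 0, 40, 40, 1073], [7, 6, 24, 25, 468], [0, 36, 26, 4, 59]] [[20.4, 19.0], [18.6, 18.3], [9.6, 38.2]]
top [270.6474359  200.31410256] [0.54811    0.28601965 0.025     ]
171.0 [[0, 0, 40, 24, 665], [0, 0, 4, 1, 4], [8, 6, 27, 13, 287], [0, 21, 2, 3, 4]] [[19.1, 11.3], [1.5, 0.0], [20.9, 12.0], [0.2, 22.2]]
side [302.8815331  178.03832753] [0.54722392 0.28135756 0.025     ]
disc tri [0.54916211 0.28623276 0.02195945]
top [  10    7   60   50 2835] ((0.5476268529891968, -0.28343465924263), (0.21887357532978058, 0.17989923059940338), 86.4422836303711)
side [   7    5  110   75 4550] ((0.5459116697311401, -0.2878582775592804), (0.2218589037656784, 0.1806737333536148), 86.4311294555664)
```

Measured: box centre (0.569, 0.022), yaw 1.362. Disc (0.548, 0.285, ~0.024). Mat (0.547, -0.285), 219x180 mm. All agree with the given sizes. Next is the move over the handle, with the jaw axis along box x.

```bash
cat >> h.py <<'E'
from scipy.spatial.transform import Rotation as Ro
YAW=1.3616; BC=np.array([.5691,.0220,0])
def quat(a):
    c,s=np.cos(a),np.sin(a)
    q=Ro.from_matrix([[c,s,0],[s,-c,0],[0,0,-1]]).as_quat(); return q[[3,0,1,2]]
def box(x,y,z): return BC+rz(YAW)@np.array([x,y,z])
def st(m=""):
    o=bot.get_obs();print(m,round(o["clock"],2),np.round(o["tcp_pos"],4),"F",np.round(o["ft_force"],1),"w",round(o["gripper_width"],4))
    return o
E
python3 - <<'E'
from h import *
for a in (YAW,YAW-np.pi):
  for p in (box(-.05,0,.2),box(-.05,0,.049),box(-.2,0,.1)):
    print(a,np.round(bot.solve_ik(p,quat(a)),2) if bot.solve_ik(p,quat(a)) is not None else None)
E
```

```text
1.3616 [-0.05  0.34  0.06  1.29  0.    0.16]
1.3616 [-0.05  0.43 -0.2   0.93  0.    0.16]
1.3616 [-0.32  0.38 -0.14  1.05  0.   -0.11]
-1.7799926535897932 [-0.05  0.34  0.06  1.29  0.   -2.98]
-1.7799926535897932 [-0.05  0.43 -0.2   0.93  0.   -2.98]
-1.7799926535897932 [-0.32  0.38 -0.14  1.05  0.    3.03]
```

```bash
python3 - <<'E'
from h import *
h=np.array([.5582,-.0263,0])
q=quat(YAW)
bot.goto(h+[0,0,.16],q)
st()
bot.servo_line(h+[0,0,.09],q,velocity=.15)
st()
for n in("side","top"):
    cv2.imwrite(f"pics/{n}1.png",bot.camera(n)[:,:,::-1])
s=cv2.imread("pics/side1.png");t=cv2.imread("pics/top1.png")
cv2.imwrite("pics/z1.png",np.hstack([cv2.resize(s[150:260,300:410],(550,550)),cv2.resize(t[155:235,320:356],(245,550))]))
E
```

```text
2.48 [ 0.5583 -0.0255  0.1601] F [-0.   0.3  0.5] w 0.0857
 3.09 [ 0.5585 -0.0261  0.0907] F [ 0.8 -0.4  0.3] w 0.0853
```

View pics/z1.png

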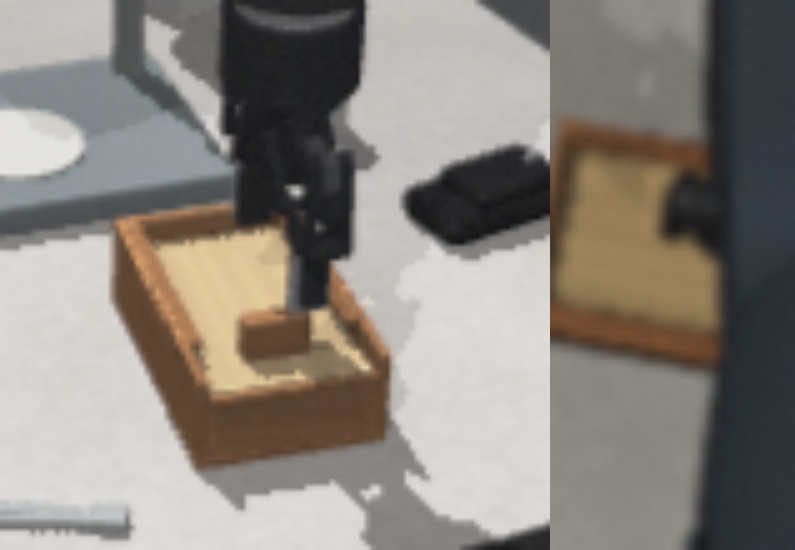

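The side crop shows the open fingers over the handle. The near fingertip is at crop (310,305) and the handle is just below it. I'll compare that with the projection.

```bash
python3 - <<'E'
from h import *
o=bot.get_obs();t=o["tcp_pos"];u=rz(YAW)@[1,0,0]
for d in(.043,.057):
  for z in (.090,.103): print(d,z,((proj("side",t-u*d+[0,0,z-t[2]])-[300,150])*5).round())
print(((proj("side",box(-.05,0,.071))-[300,150])*5).round())
print(o["tcp_rot"],quat(YAW))
E
```

```text
0.043 0.09 [303. 324.]
0.043 0.103 [304. 304.]
0.057 0.09 [312. 338.]
0.057 0.103 [313. 318.]
[275. 311.]
[6.22877165e-04 7.76985411e-01 6.29517918e-01 6.87841539e-04] [0.         0.77706944 0.62941488 0.        ]
```

The projection matches, so I'll go down, grip and raise 8 mm.

```bash
python3 - <<'E'
from h import *
h=np.array([.5582,-.0263,0])
q=quat(YAW)
print(bot.servo_line(h+[0,0,.050],q,velocity=.06,stop_force=8)); st("down")
bot.close_gripper(40); o=st("grip")
p=np.array(o["tcp_pos"])
bot.servo_line(h+[0,0,.058],q,velocity=.02); st("up"); bot.dwell(.2); o=st("up")
cv2.imwrite("pics/side2.png",cv2.resize(bot.camera("side")[160:260,300:400,::-1],(600,600)))
E
```

```text
False
down 4.01 [ 0.5584 -0.0263  0.0502] F [-0.3  0.4 -0.6] w 0.0856
grip 4.66 [ 0.5584 -0.0263  0.0502] F [-0.  -0.9  3.3] w 0.013
up 5.21 [ 0.5582 -0.0263  0.058 ] F [-1.   0.2 -1.6] w 0.0128
up 5.41 [ 0.5581 -0.0263  0.0579] F [-0.7  0.3 -1.5] w 0.0127
```

View pics/side2.png

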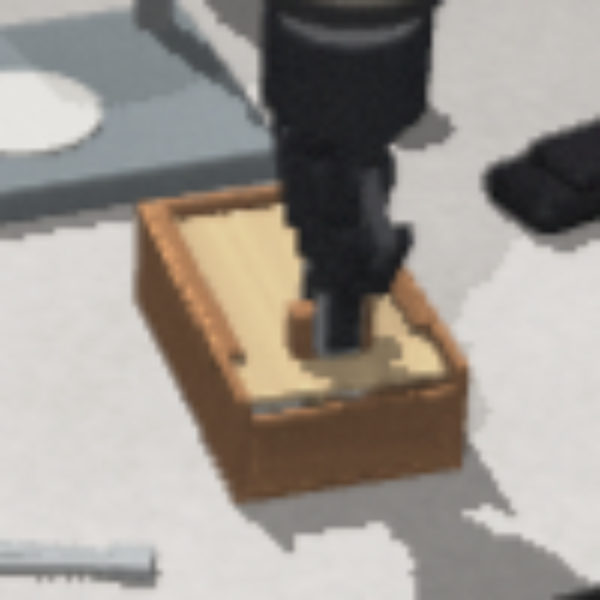

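The lid is up: a dark gap shows under its lip edge at crop (310,405). The force is about 1.5 N, roughly the lid's weight. Next I slide along -x with a force stop.

```bash
python3 - <<'E'
from h import *
h=np.array([.5582,-.0263,.058]);u=rz(YAW)@[1,0,0];q=quat(YAW)
for d in (.02,.05,.08,.115,.150):
    r=bot.servo_line(h-u*d,q,velocity=.06,stop_force=8);o=st(f"{d} {r}")
    if r: break
cv2.imwrite("pics/side3.png",cv2.resize(bot.camera("side")[160:300,290:430,::-1],(600,600)))
E
```

```text
0.02 False 5.94 [ 0.554  -0.0463  0.058 ] F [ 0.5 -1.2 -0.4] w 0.0132
0.05 False 6.59 [ 0.5478 -0.0753  0.058 ] F [ 0.4 -0.3 -1.4] w 0.0132
0.08 False 7.24 [ 0.5416 -0.1047  0.058 ] F [-1.3  0.2 -0.4] w 0.0128
0.115 False 7.97 [ 0.5343 -0.1388  0.058 ] F [-0.1  0.4 -1.1] w 0.0137
0.15 False 8.71 [ 0.527  -0.1731  0.058 ] F [-0.3 -0.1 -1.3] w 0.0132
```

View pics/side3.png

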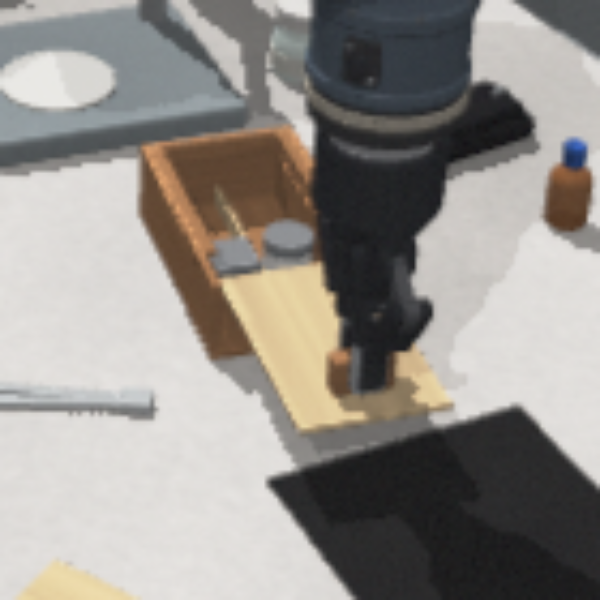

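The lid is slid out. The round pot is in the far lane at crop (288,238) and the square pot in the near lane at (236,252). Now I lift the lid and lay it on the mat.

```bash
python3 - <<'E'
from h import *
u=rz(YAW)@[1,0,0];q=quat(YAW)
p=np.array(bot.get_obs()["tcp_pos"])
bot.servo_line([p[0],p[1],.105],q,velocity=.1)
m=np.array([.547,-.2855,0])-u*.05
bot.servo_line(m+[0,0,.09],q,velocity=.15);st()
bot.servo_line(m+[0,0,.025],q,velocity=.08);st()
bot.dwell(.3);st()
r=bot.servo_line(m+[0,0,.0105],q,velocity=.02,stop_force=4);st(r)
cv2.imwrite("pics/side4.png",cv2.resize(bot.camera("side")[200:340,330:470,::-1],(600,600)))
E
```

```text
10.61 [ 0.5367 -0.3337  0.0901] F [-0.2  0.1 -1. ] w 0.013
 11.57 [ 0.5369 -0.3346  0.0255] F [-0.3 -0.   0.3] w 0.013
 11.87 [ 0.5368 -0.3345  0.0253] F [ 0.   0.1 -1.4] w 0.0133
True 12.45 [ 0.5365 -0.3343  0.0132] F [-2.   1.5  8.1] w 0.0129
```

View pics/side4.png

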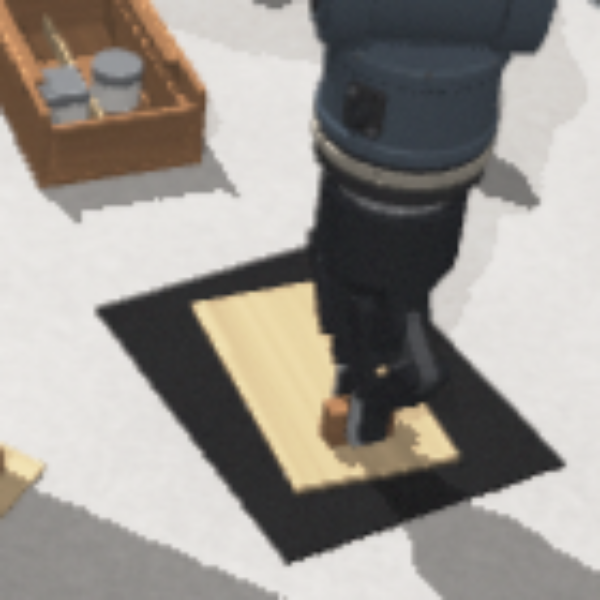

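The lid touched the mat at the predicted height, 13 mm, and lies centred. I'll release, rise and look.

```bash
python3 - <<'E'
from h import *
q=quat(YAW)
bot.release();bot.dwell(.2);p=np.array(bot.get_obs()["tcp_pos"]);st()
bot.servo_line([p[0],p[1],.14],q,velocity=.15);st()
for n in("side","top"):
    cv2.imwrite(f"pics/{n}5.png",bot.camera(n)[:,:,::-1])
s=cv2.imread("pics/side5.png");t=cv2.imread("pics/top5.png")
cv2.imwrite("pics/z5s.png",cv2.resize(s[180:250,310:390],None,fx=8,fy=8,interpolation=cv2.INTER_CUBIC))
cv2.imwrite("pics/z5t.png",cv2.convertScaleAbs(cv2.resize(t[162:222,305:385],None,fx=10,fy=10,interpolation=cv2.INTER_CUBIC),alpha=1.6))
cv2.imwrite("pics/z5m.png",cv2.resize(s[240:340,340:470],None,fx=6,fy=6,interpolation=cv2.INTER_CUBIC))
E
```

```text
13.39 [ 0.5361 -0.3341  0.0127] F [-0.2  0.2 -0.4] w 0.0859
 14.39 [ 0.5357 -0.3338  0.139 ] F [-0.   0.1  0.7] w 0.0855
```

View pics/z5s.png

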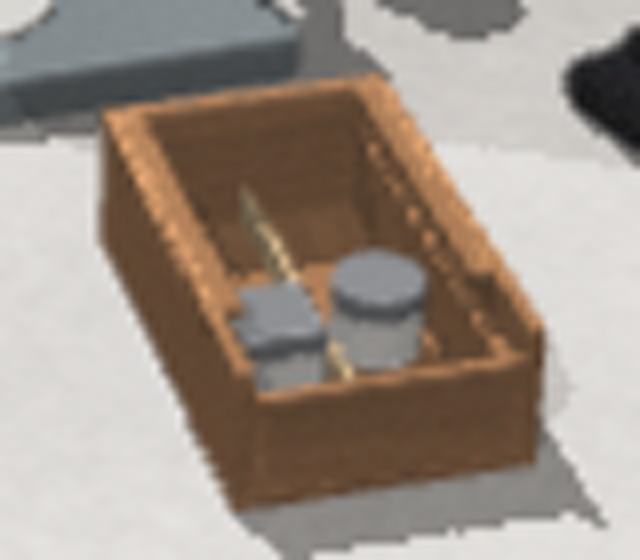

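View pics/z5t.png

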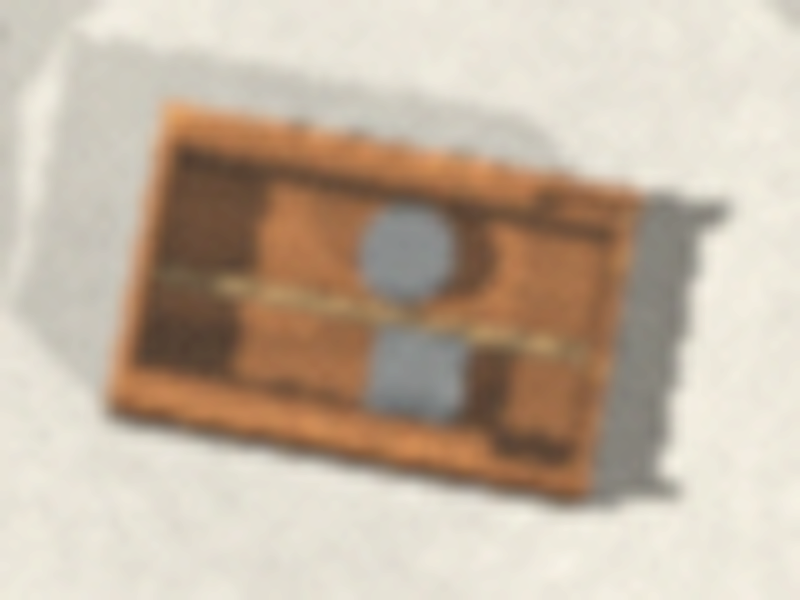

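View pics/z5m.png

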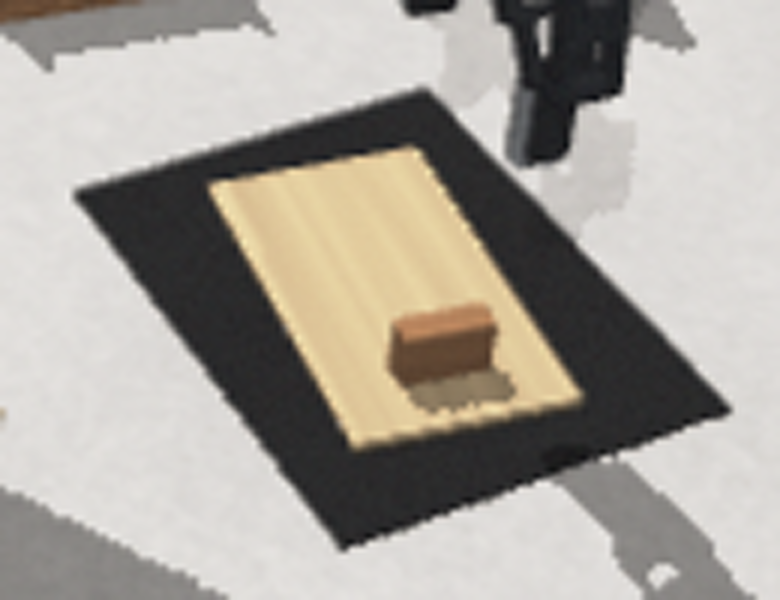

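The lid lies flat, handle up, inside the mat. The round cap is at top crop (408,252) and side crop (380,280); the square pot is in the near lane. I'll triangulate.

```bash
python3 - <<'E'
from h import *
a=un("top",(408,252),10,(305,162));b=un("side",(380,280),8,(310,180))
X=tri(a,b);print("tri",X)
for P in (X,plane("top",a,.034),plane("side",b,.034)): print(P, "box", rz(YAW).T@(P-BC))
# lid pose on mat: corners in side z5m at z=.008
L=[plane("side",un("side",p,6,(340,240)),.008) for p in((210,185),(416,148),(583,400),(352,447))]
print("lid c",np.mean(L,0),[np.linalg.norm(L[i]-L[i-1]).round(3) for i in range(4)])
for p in (box(0,-.022,.2),box(0,-.022,.01),[.548,.285,.2]):print(np.round(bot.solve_ik(p,quat(YAW)),2))
E
```

```text
tri [0.58969175 0.00983825 0.03098461]
[0.58969175 0.00983825 0.03098461] box [-0.00762023 -0.02266849  0.03098461]
[0.5884697  0.01034834 0.034     ] box [-0.00737505 -0.02136715  0.034     ]
[0.58767002 0.00600097 0.034     ] box [-0.01179372 -0.02148774  0.034     ]
lid c [ 0.54550207 -0.28763672  0.008     ] [np.float64(0.158), np.float64(0.096), np.float64(0.158), np.float64(0.098)]
[0.03 0.41 0.16 1.32 0.   0.24]
[ 0.03  0.53 -0.16  0.88  0.    0.24]
[0.48 0.47 0.25 1.35 0.   0.69]
```

The pot top measures 31–34 mm, as expected, at box (-8, -22) mm in the far lane. The lid centre is 3 mm from the mat centre. Now the pot grasp.

```bash
python3 - <<'E'
from h import *
q=quat(YAW); g=box(-.0085,-.022,0)
bot.servo_line([.536,-.334,.17],q,velocity=.2)
bot.goto(g+[0,0,.15],q);st()
bot.servo_line(g+[0,0,.075],q,velocity=.15)
r=bot.servo_line(g+[0,0,.010],q,velocity=.06,stop_force=6);st(r)
if not r:
    bot.close_gripper(25);bot.dwell(.2);st("grip")
    print(bot.servo_line(g+[0,0,.03],q,velocity=.05,stop_force=8));st("lift")
    cv2.imwrite("pics/side6.png",cv2.resize(bot.camera("side")[160:260,300:400,::-1],(600,600)))
E
```

```text
16.1 [0.5889 0.0081 0.1499] F [0.4 0.  0.2] w 0.0856
False 17.98 [0.5892 0.0091 0.0104] F [ 0.5 -0.7  0. ] w 0.0851
grip 18.71 [0.589  0.0091 0.0102] F [-2.1  0.4  5.6] w 0.0341
False
lift 19.26 [0.589  0.0091 0.0302] F [ 0.5 -0.3 -0.8] w 0.0337
```

View pics/side6.png

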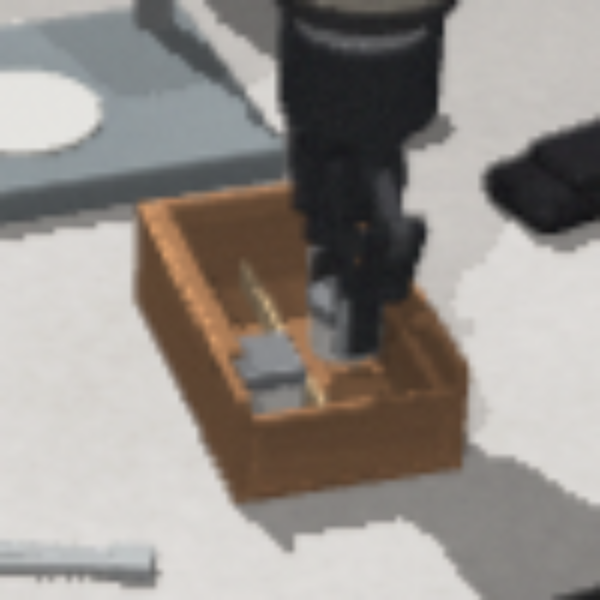

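The pot is held (34 mm width) and lifted off the floor, and the square pot is undisturbed. Now I carry it to the disc.

```bash
python3 - <<'E'
from h import *
q=quat(YAW); g=box(-.0085,-.022,0);d=np.array([.548,.285,0])
bot.servo_line(g+[0,0,.13],q,velocity=.12)
bot.servo_line(d+[0,0,.11],q,velocity=.15);st()
bot.servo_line(d+[0,0,.045],q,velocity=.1);bot.dwell(.2);st()
for n in("side","top"): cv2.imwrite(f"pics/{n}7.png",bot.camera(n)[:,:,::-1])
s=cv2.imread("pics/side7.png");cv2.imwrite("pics/z7.png",cv2.resize(s[120:210,250:360],None,fx=6,fy=6,interpolation=cv2.INTER_CUBIC))
E
```

```text
22.31 [0.5482 0.2844 0.1101] F [ 0.1 -0.4 -0.8] w 0.0336
 23.31 [0.5484 0.2852 0.0456] F [-0.3  0.8 -0.7] w 0.0336
```

View pics/z7.png

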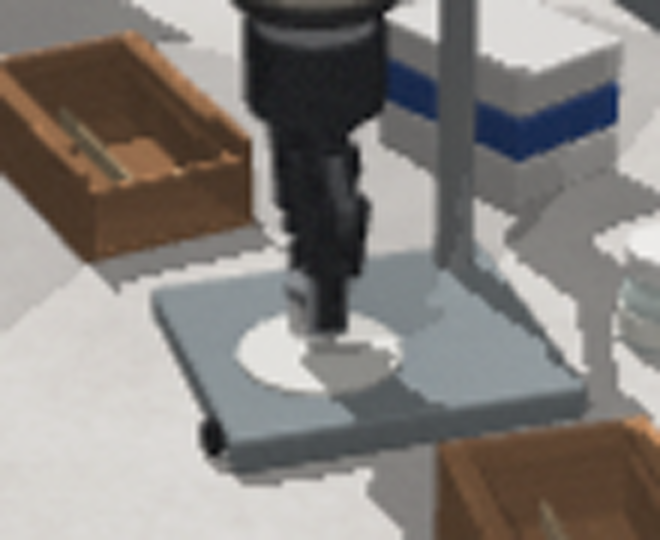

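The pot hovers over the disc, whose centre is at crop (320,352). The pot's underside is at about (315,335), which fits the 14 mm of height left. I lower it until it touches.

```bash
python3 - <<'E'
from h import *
q=quat(YAW); d=np.array([.548,.285,0])
r=bot.servo_line(d+[0,0,.029],q,velocity=.02,stop_force=3);st(r)
if r:
    bot.release();bot.dwell(.3);st()
    bot.servo_line(d+[0,0,.15],q,velocity=.12);st()
    bot.goto([.45,.10,.25],q)
    bot.dwell(.3);st()
for n in("side","top"): cv2.imwrite(f"pics/{n}8.png",bot.camera(n)[:,:,::-1])
s=cv2.imread("pics/side8.png");t=cv2.imread("pics/top8.png")
cv2.imwrite("pics/z8.png",cv2.resize(s[150:215,270:360],None,fx=6,fy=6,interpolation=cv2.INTER_CUBIC))
cv2.imwrite("pics/z8t.png",cv2.resize(t[155:230,235:305],None,fx=8,fy=8,interpolation=cv2.INTER_CUBIC))
E
```

```text
True 24.07 [0.5479 0.2849 0.0312] F [-0.6 -0.5  7.1] w 0.0342
 24.93 [0.5475 0.2847 0.0308] F [ 0.1 -0.6 -0.6] w 0.0856
 26.07 [0.5477 0.2848 0.1492] F [-0.2 -0.9  0.4] w 0.0859
 27.29 [0.4501 0.1005 0.2494] F [ 0.6 -0.1  0.4] w 0.0855
```

View pics/z8.png

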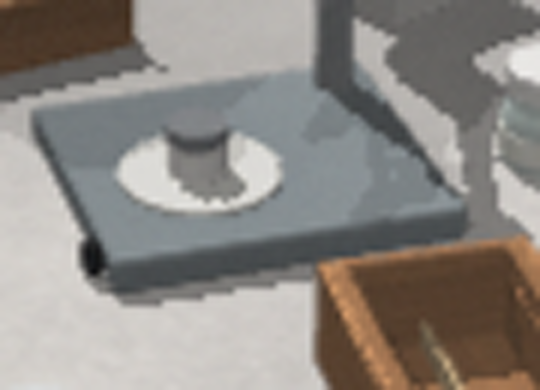

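View pics/z8t.png

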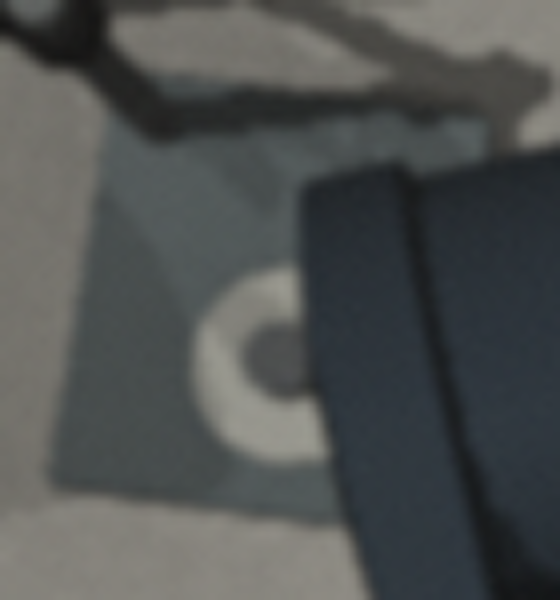

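View pics/side8.png

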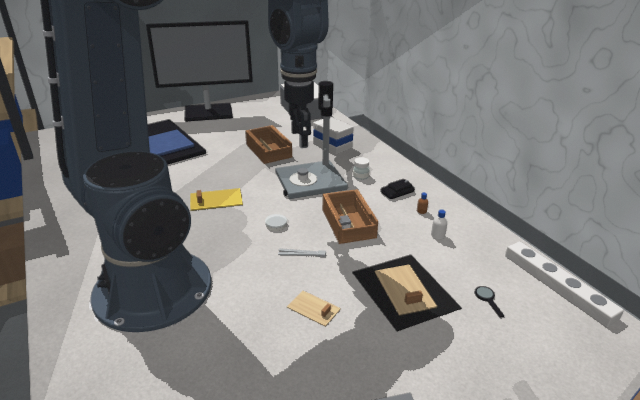

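The pot stands upright on the disc: the cap is at top crop (279,360) and side crop (196,126). The arm half covers it in the top view. The square pot is still in the box. A quick position check, then I hand in.

```bash
python3 - <<'E'
from h import *
a=un("top",(279,361),8,(235,155));b=un("side",(196,126),6,(270,150))
print(plane("top",a,.055),plane("side",b,.055),tri(a,b))
for n,o,k in(("top",(235,155),8),("side",(270,150),6)):
  print([((proj(n,[.548,.285,z])-o)*k).round() for z in(.025,.055)])
bot.goto([.45,0,.3],quat(YAW));bot.dwell(.3)
t=bot.camera("top")[:,:,::-1];cv2.imwrite("pics/z9t.png",cv2.resize(t[155:230,235:305],None,fx=8,fy=8,interpolation=cv2.INTER_CUBIC))
E
```

```text
[0.54652559 0.28556757 0.055     ] [0.54404584 0.27901783 0.055     ] [0.54735045 0.28618611 0.05060472]
[array([287., 363.]), array([277., 354.])]
[array([196., 165.]), array([195., 117.])]
```

View pics/z9t.png

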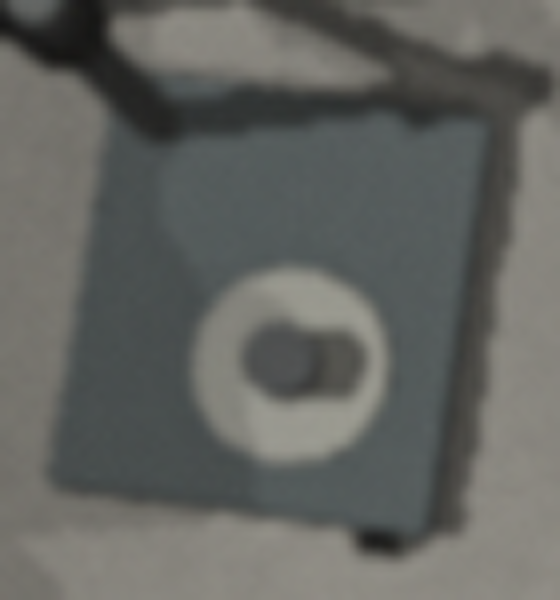

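The full view shows the cap at crop (280,360) on the disc at (290,366). The offset fits parallax from the cap's height, so the pot is centred within a few mm.

```bash
python3 - <<'E'
from h import *
bot.job_done();st()
E
```

```text
the job is handed in; nothing more can be done
the job is handed in; nothing more can be done
```

The job is done and handed in at about 28.5 s of the 59 s allowed; the handover gives no verdict.

**Lid:** I gripped the handle, raised the lid level by 8 mm, and slid it 150 mm along the grooves. The wrist force changed by less than 2 N during the slide. It touched the mat at the predicted height and was released there. The last measurement put its centre about 3 mm from the mat's centre, flat and handle up.

**Round pot:** I took it from the far lane and set it on the light disc, touching at the predicted height of 31 mm. The last pictures show it upright and released. The top view puts it about 2 mm from the disc's centre. The side view reads 7 mm off, but it read the disc itself about 4 mm off in the same direction.

**Everything else:** The last side view shows the square pot still in its lane and the other things where they were. I judged these by eye and did not measure them.

**Checks that disagreed:** Heights measured from the two views came out 3–4 mm lower than the given ones (handle top 68 mm against 71, pot top 31 against 34, disc 22 against 25, pot cap on the disc 51 against 55). That is about what the calibration and the hand-picked pixels allow. The contact heights agreed with the given sizes.

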